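# Release the tube rotator's transport lock

### The arm

A 6-joint arm with a two-finger parallel gripper is mounted at the origin on the work surface. World frame = base frame: x ahead of the robot, y to its left, z up, the work surface at z = 0. Lengths are in m, angles in degrees, forces in N, time in s.
With the tool pointing down it reaches from about 0.4 to 0.825 m from the base axis. Payload 7 kg.
Tool frame: the origin (TCP) lies midway between the tips of the shut fingers; the grasp point (between the pads) lies 19 mm behind it; y points along the fingers, z is the direction in which the jaws open and shut, and the axes are right-handed (so a half turn about y gives the same grasp; the last joint's range is limited). The gripper opens to 88 mm and grips with 3 to 60 N. Pads are 19 mm wide; open, the fingers measure 130 mm over their backs; the gripper's body (78 mm by 193 mm) begins 47 mm behind the grasp point.
Start: joints at [16.507, 20.546, 0.682, 0, -70.136, -16.507], TCP at [0.675, -0, 0.227] pointing down, gripper open.
Joint ranges: [-176.03, 176.03], [-82.01, 121.73], [-58.28, 71.71], [-173.87, 95.51], [-174.79, -0.11], [-173.66, 173.66]. Speed limits (degrees/s): [136.94, 136.94, 172.46, 180, 180, 180].

### API

Orientations are given as [roll, pitch, yaw] about the fixed x, y, z axes, in that order (R = Rz(yaw) Ry(pitch) Rx(roll)).
In Python, from plant import ctrl gives the robot as it stands.
- The arm moves only by the tool step_arm, never from a script. Its argument "rows" is a list that holds one entry, the list of rows, each a list of 7 numbers: the gripper command: -1 is shut, 1 is fully open, values between are in proportion, then the shift along the world's x, y, z in cm, then the turn, a rotation vector about the world's x, y, z in degrees. In form: [[[fingers, tx, ty, tz, rx, ry, rz], ...]]. A call has 1 to 12 rows; each row shifts and turns the commanded pose from where the row before left it; what a row does not reach is not made up. A row lasts 1/8 s, in which the tool goes at most 62.5 mm and 10.7 degrees, less where a joint would pass 70% of its speed; a pose out of reach is approached as far as the arm can. A call is refused whole if a number of a shift passes 6.25 or a number of a turn 10.7, either way. A call with a gripper value outside its range is refused whole. The fingers move at their own pace and stop on an object; the grip force is fixed at half the most. Time passes only in rows, so rows that do not move let the fingers close. It gives the time, the measured TCP pose, the force and the opening at its end, in the units of the state.
- ctrl.get_obs(): the state, without advancing time (a new reading comes with each control period).
- ctrl.snapshot(name): name is "scene" or "side" or "wrist"; returns the picture (480x640x3 uint8, blue, green, red); there is no depth.
- ctrl.camera_params(name): a dict with "vertical_fov" (degrees; the focal length in pixels is half the picture's height over the tangent of half this angle, whatever the lens; pixels are square), "cx", "cy" (the principal point, pixels), "rvec" (rotation vector, rad) and "tvec" (3), from world to camera coordinates, as OpenCV has them. Camera axes: x right, y down, z forward; pixel columns grow to the right and rows downward; lengths in m; the calibration is good to about 2 mm. A picture is of the moment at which its call begins: read the wrist's pose just before it. camera_params takes no time and is no camera call; for the wrist camera it gives the pose at the moment of the call.
- ctrl.close_job(): hands the job in, once; it reports no verdict.
The state is a dict: "clock": time; "joint_pos": joint angles; "qvel": joint speeds; "tau": joint torques, N m; "tool_pos": TCP position; "orientation": TCP orientation; "force": force on the tool from outside, world axes, zero at the start; "moment": the same for the moment, N m; "opening": finger opening in m.
Only numpy, scipy, OpenCV 4.12 (cv2) and the standard library are available. Lean on these libraries where they do the work, as an engineer would, in place of code of your own. Each camera call takes 0.05 s, during which the arm holds its last target. There are 200 camera calls.

### The job

The tube rotator's wheel is clamped by its lock bolt. Flip the direction lever of the ratchet that sits on the bolt over to the loosening side (to the right, seen from the handle's end looking at the head), swing the handle to and fro until the bolt has come a good quarter turn anticlockwise, and only then turn the freed wheel until its index tab points straight up. Leave the lever on the loosening side, and do not shift or tip the bottles, racks and other things standing around.

Things in the scene. Friction and masses are not known exactly. Their poses are not given: they have to be found in the camera images.
- rotator: The tube rotator, a fixed bench machine on a 220 x 290 mm base plate; origin under the middle of the base on the bench, z up; the ratchet handle points roughly along its -x, the wheel axle lies along its y. The lock bolt stands upright at x 0, y -80 mm on a white housing 140 mm high; the wheel's centre is at x 0, y +80 mm, 125 mm up. Two upright steel pins stop the handle's swing
- ratchet (a joint): swing of the steel ratchet wrench about the upright lock bolt, rad: 0 when its handle points straight along the rotator's -x, growing anticlockwise seen from above; the two pins stop it at -0.7 and +0.7. It is stiff (0.2 N m) and stays where it is left
- head (a point): centre of the top of the ratchet's ring head, on the bolt's axis, 166 mm above the bench; its frame turns with the ratchet and its -x points along the handle. The ring is about 82 mm across; the bolt's hexagon sticks up 13 mm out of it
- handle_grip (a point): middle of the ratchet's round black handle, on its centre line, 155 mm from the bolt's axis and 156 mm above the bench; the handle is 24 mm in diameter and runs from 115 to 215 mm from the bolt's axis; -x of this frame points to the handle's free end
- selector (a joint): the ratchet's direction lever, rad, range -0.5 to 0.5, growing anticlockwise from above: negative (about -0.45) = tightening, as it starts; positive = loosening, the paddle then leaning to the right as seen from the handle's free end looking at the head. It stays where it is left (0.04 N m); from 0.3 up the loosening pawl is fully in
- lever_tip (a point): upper part of the direction lever's dark steel paddle, 40 mm from its upright pivot, 187 mm above the bench; -x of its frame points from the pivot out along the paddle. The pivot lies 51 mm from the bolt's axis towards the handle. The paddle is 48 mm long, 9 mm thick, and spans 170 to 196 mm above the bench; the wrench's neck under it tops out at 165 mm
- bolt (a joint): the lock bolt's turn, rad: 0 = tight, growing as it loosens (anticlockwise from above), 1.57 = a quarter turn. The ratchet drives it only in the direction set by the lever and clicks freely the other way, losing up to 0.27 rad after each reversal; in all it takes about 3 N at the handle. The brake shoe on the wheel's axle lets go at about 1 rad
- wheel_center (a point): centre of the white wheel, on its level axle (along the rotator's y), 125 mm above the bench: a disc 180 mm in diameter, 18 mm thick. Purple-capped tubes pass through it within 50 mm of the axle and stick out up to 45 mm each side of its mid-plane; outside them the rim is plain on both faces. A steel brake drum (90 mm diameter) sits on the axle near the housing
- wheel (a joint): turn of the wheel, rad: 0 = index tab straight up, growing as the top of the wheel moves towards the rotator's +x (so +1.57 = tab pointing to +x); no stops. Once unclamped it turns with 0.06 N m of friction and stays where it is left
- index_tab (a point): outer end of the wheel's only index tab, a steel tab 16 mm long round the rim and 7 mm thick that stands 14 mm out from the rim, 104 mm from the axle; z of this frame points outwards along the tab
- rack_right: bystander: white foam rack 148 x 104 mm with purple-capped tubes, 102 mm high; origin at the centre of its underside; leave where it stands
- rack_left: bystander: white foam rack 126 x 104 mm with yellow-capped tubes, 102 mm high; origin at the centre of its underside; leave where it stands
- bottle_tall: bystander: white bottle, 64 mm diameter, 200 mm high; origin at the centre of its underside; leave where it stands
- bottle_amber: bystander: amber glass bottle, 68 mm diameter, 170 mm high; origin at the centre of its underside; leave where it stands
- beaker: bystander: glass beaker, 70 mm diameter, 90 mm high; origin at the centre of its underside; leave where it stands
- slide_box: bystander: flat grey slide box, 90 x 60 x 35 mm; origin at the centre of its underside; leave where it stands
- jar: bystander: white jar, 70 mm diameter, 80 mm high; origin at the centre of its underside; leave where it stands

How it is judged:
By the outcome, as a careful person would: the job done as asked, in the order asked, and still so for the second after the job is handed in, with the robot touching nothing.
It also fails if it takes over 72 s, if anything falls off the work surface, if the arm or the gripper's body presses on something with over 40 N, if the wrist force passes 120 N, or if a joint passes its speed limit or range.

## Working session

There is one attempt and no reset: what is moved stays moved. The work goes in short steps, Python scripts to look and compute and a tool call to move; the robot and the scene stay as the last step left them, time stands still between calls to the robot, and variables do not carry over. Pictures are saved under pics/ and viewed, about 8 in all and at most 12, crops included, and the job is handed in when it is done.

Besides the shell and the picture viewer there is one more tool, called after "Call:" as name([rows], argument=value, ...), one row to a line, values as JSON. step_arm: Moves the arm, as the interface text tells. Its arguments: {"type":"object","properties":{"rows":{"type":"array"}},"required":["rows"]}

```bash
mkdir -p pics; python3 - <<'E'
from plant import ctrl
import cv2
print(ctrl.get_obs())
for n in("scene","side"):
    p=ctrl.camera_params(n);print(n,p)
    cv2.imwrite(f"pics/{n}0.png",ctrl.snapshot(n))
E
```

```text
{'clock': 0.0, 'joint_pos': array([ 1.65076861e+01,  2.05922681e+01,  6.34997759e-01, -1.88971743e-02,
       -7.01329270e+01, -1.65064259e+01]), 'qvel': array([ 0.07073644,  0.08104162, -0.09968007, -0.03222757,  0.08262514,
       -0.00121855]), 'tau': array([-8.00930356e-04, -5.82726967e+01,  2.93058443e+01,  6.99745238e+00,
        6.93249181e-03, -2.06530804e-04]), 'tool_pos': array([ 6.74542987e-01, -1.60681856e-05,  2.25626397e-01]), 'orientation': array([-8.99084722e+01,  8.59708556e-03,  8.99948312e+01]), 'force': array([ 0.13194281,  1.02442049, -0.31831416]), 'moment': array([ 0.0094789 , -0.0414388 ,  0.06453888]), 'opening': 0.08783605028242035}
scene {'vertical_fov': 47.69383704598987, 'cx': 319.438463989876, 'cy': 248.00142747235665, 'rvec': array([ 2.16784096,  1.33757282, -0.45620487]), 'tvec': array([-0.29220233, -0.29512542,  1.41028099])}
side {'vertical_fov': 49.934280557990306, 'cx': 314.3238767892338, 'cy': 235.91802934412368, 'rvec': array([ 0.09841181, -2.84344309,  1.24605217]), 'tvec': array([0.58673707, 0.12402518, 1.11094101])}
```

View pics/scene0.png

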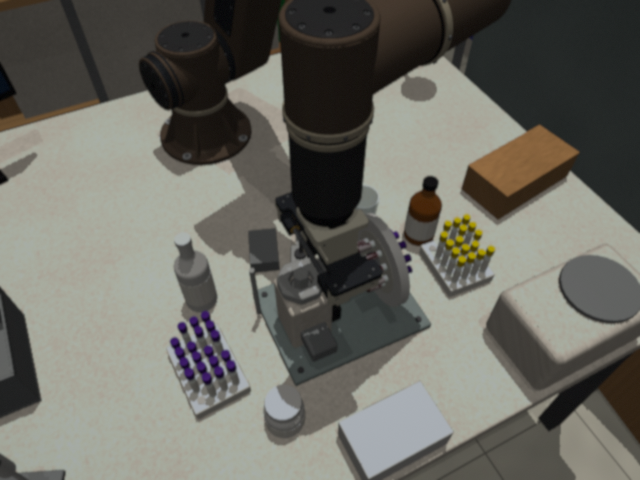

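View pics/side0.png

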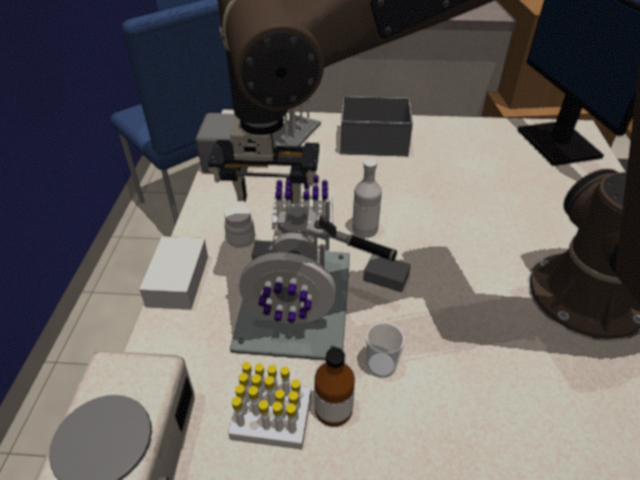

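The side picture shows the rotator's wheel face at about (288,290), the handle end at (395,252) and base corners at about (236,349), (340,358) and (349,253). The scene picture shows the head at about (300,283), with base corners at (298,377) and (429,322). The arm hides part of it.

```bash
cat > h.py <<'E'
import numpy as np, cv2
from plant import ctrl
def K(p):
    f=240/np.tan(np.radians(p["vertical_fov"]/2)); return f,p["cx"],p["cy"]
def ray(n,uv,p=None):
    p=p or ctrl.camera_params(n); f,cx,cy=K(p); R=cv2.Rodrigues(p["rvec"])[0]
    d=R.T@np.array([(uv[0]-cx)/f,(uv[1]-cy)/f,1]); return -R.T@p["tvec"],d/np.linalg.norm(d)
def plane(n,uv,z,p=None):
    c,d=ray(n,uv,p); return c+d*(z-c[2])/d[2]
def proj(n,X,p=None):
    p=p or ctrl.camera_params(n); f,cx,cy=K(p); q=cv2.Rodrigues(p["rvec"])[0]@np.array(X)+p["tvec"]
    return np.round([cx+f*q[0]/q[2],cy+f*q[1]/q[2]],1)
def crop(n,name,x,y,w,h,k):
    im=ctrl.snapshot(n); cv2.imwrite(f"pics/{name}.png",cv2.resize(im[y:y+h,x:x+w],None,fx=k,fy=k,interpolation=cv2.INTER_CUBIC))
E
python3 - <<'E'
from h import *
np.set_printoptions(precision=3,suppress=True)
for n,L in {"side":[(236,349,0.008),(340,358,.008),(349,253,.008),(255,243,.008),(395,252,.156)],"scene":[(298,377,.008),(429,322,.008),(300,283,.17)]}.items():
    for u,v,z in L: print(n,u,v,plane(n,(u,v),z))
    print(n,ray(n,(320,240)))
E
```

```text
side 236 349 [0.727 0.198 0.008]
side 340 358 [0.524 0.205 0.008]
side 349 253 [ 0.514 -0.083  0.008]
side 255 243 [ 0.737 -0.102  0.008]
side 395 252 [0.428 0.059 0.156]
side (array([0.526, 0.773, 0.848]), array([ 0.047, -0.729, -0.683]))
scene 298 377 [ 0.718 -0.077  0.008]
scene 429 322 [0.729 0.201 0.008]
scene 300 283 [ 0.633 -0.027  0.17 ]
scene (array([ 1.109, -0.227,  0.938]), array([-0.555,  0.278, -0.784]))
```

Call:
step_arm([
  [[1,0,0,5,0,0,0],[1,-2,0,6,0,0,0],[1,-6,0,4,0,0,0],[1,-6,0,2,0,0,0],[1,-6,0,0,0,0,0],[1,0,0,0,0,0,0]],
])

```text
clock: 0.85
tool_pos: [0.4806, -0.0005, 0.3922]
orientation: [-90.2, -0.1, 90.1]
force: [1.2, 0.8, 1.2]
opening: 0.0873
```

```bash
python3 - <<'E'
from h import *
crop("scene","s1",220,170,240,220,3.3/1.0 if 0 else 2.7)
crop("side","d1",200,150,240,220,2.7)
p=ctrl.camera_params("wrist");print(p);cv2.imwrite("pics/w1.png",ctrl.snapshot("wrist"))
E
```

```text
{'vertical_fov': 70.64890447588962, 'cx': 317.62607800755086, 'cy': 235.6657822577665, 'rvec': array([ 4.67579407e-04, -3.10244658e+00, -4.82085465e-01]), 'tvec': array([ 0.48414533, -0.08863355,  0.54671673])}
```

View pics/s1.png

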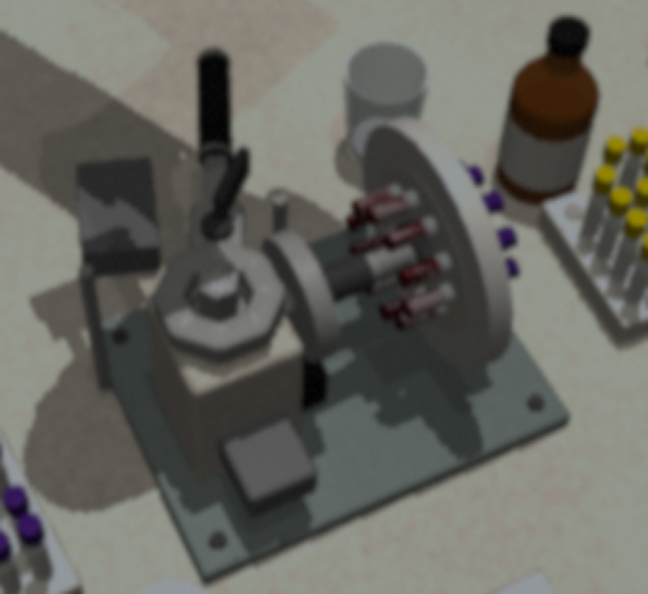

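View pics/w1.png

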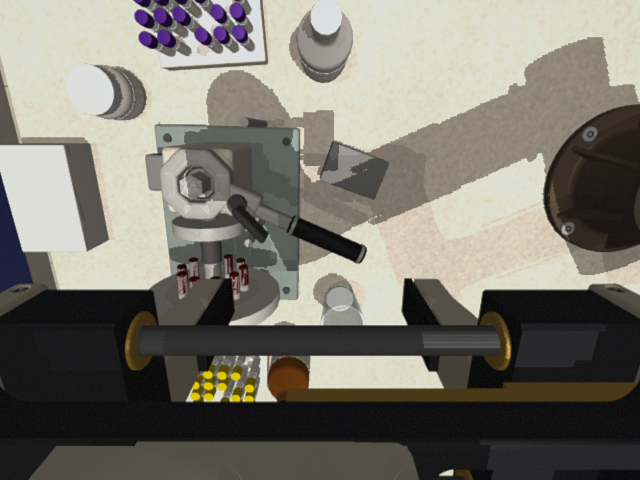

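View pics/d1.png

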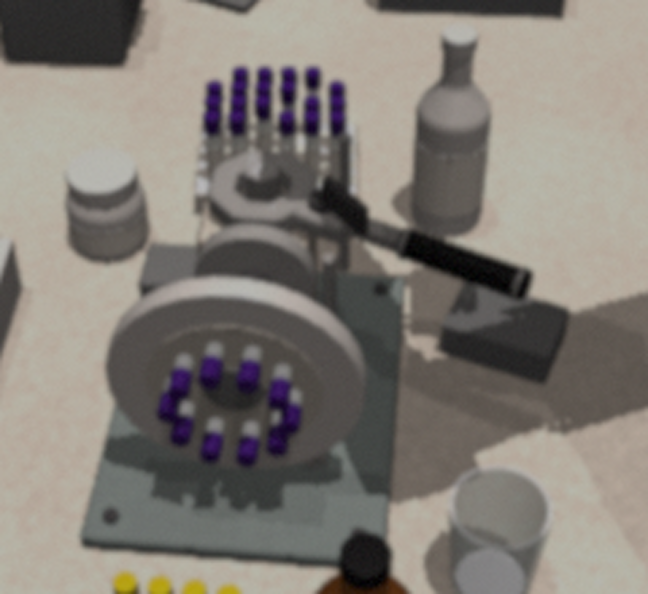

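The scene crop shows the bolt hexagon at (215,290), the paddle tip at (238,160) and a possible tab at (375,135). In the wrist picture the hexagon is at (197,182), the handle end at (365,254), the lever pivot at (236,203), the paddle tip at (265,239), and plate corners at (156,125) and (299,128). The side crop shows the wheel rim with no clear tab.

```bash
python3 - <<'E'
from h import *
np.set_printoptions(precision=3,suppress=True)
g=lambda n,u,v,z:print(n,u,v,z,plane(n,(u,v),z))
g("wrist",197,182,.179);g("wrist",365,254,.156);g("wrist",295,224,.156);g("wrist",236,202,.196);g("wrist",266,238,.196);
g("wrist",156,125,.008);g("wrist",299,128,.008);g("wrist",297,299,.008)
s=lambda u,v:(220+u/2.7,170+v/2.7)
d=lambda u,v:(200+u/2.7,150+v/2.7)
g("scene",*s(215,280),.179);g("scene",*s(568,415),.008);g("scene",*s(207,578),.008)
g("side",*d(85,545),.008);g("side",*d(388,557),.008);g("side",*d(405,285),.008)
g("side",*d(524,283),.156);
# wheel: candidate rotator pose
b=np.array([.628,-.027])
for c in [(.622,.055)]:
  for yaw in np.radians([-3,0,3,6]):
    ex=np.array([np.cos(yaw),np.sin(yaw)]);ey=np.array([-ex[1],ex[0]])
    w=np.array(c)+.08*ey; 
    top=[w[0],w[1],.215];l=[*(w-.09*ex),.125];r=[*(w+.09*ex),.125]
    print(np.degrees(yaw),w,[(proj(n,q)-np.array(o))*2.7 for n,o in(("scene",(220,170)),("side",(200,150))) for q in(top,l,r)])
    # candidate tab
    cc,dd=ray("scene",s(375,130)); n3=np.array([*ey,0]);t=((np.array([*w,.125])-cc)@n3)/(dd@n3);P=cc+t*dd
    q=P-np.array([*w,.125]);print("tab",q@np.array([*ex,0]),q[2])
E
```

```text
wrist 197 182 0.179 [ 0.616 -0.025  0.179]
wrist 365 254 0.156 [0.426 0.067 0.156]
wrist 295 224 0.156 [0.511 0.029 0.156]
wrist 236 202 0.196 [ 0.571 -0.007  0.196]
wrist 266 238 0.196 [0.541 0.033 0.196]
wrist 156 125 0.008 [ 0.729 -0.086  0.008]
wrist 299 128 0.008 [ 0.513 -0.081  0.008]
wrist 297 299 0.008 [0.521 0.209 0.008]
scene 299.6296296296296 273.7037037037037 0.179 [ 0.621 -0.022  0.179]
scene 430.3703703703703 323.7037037037037 0.008 [0.733 0.201 0.008]
scene 296.66666666666663 384.074074074074 0.008 [ 0.729 -0.085  0.008]
side 231.48148148148147 351.85185185185185 0.008 [0.734 0.205 0.008]
side 343.7037037037037 356.2962962962963 0.008 [0.517 0.2   0.008]
side 350.0 255.55555555555554 0.008 [ 0.511 -0.075  0.008]
side 394.074074074074 254.8148148148148 0.156 [0.43  0.067 0.156]
-3.0000000000000004 [0.626 0.135] [array([438.75, 162.81]), array([369.36, 153.63]), array([490.59, 348.3 ]), array([233.01, 277.83]), array([368.28, 382.05]), array([111.51, 359.1 ])]
tab -0.08486114235655366 0.03170030827286796
0.0 [0.622 0.135] [array([435.51, 158.22]), array([360.99, 151.74]), array([493.56, 340.74]), array([239.49, 278.37]), array([374.76, 377.46]), array([116.1, 364.5])]
tab -0.07385634782553441 0.040930878188962905
3.0000000000000004 [0.618 0.135] [array([432.27, 153.9 ]), array([352.35, 150.39]), array([495.99, 332.91]), array([245.97, 278.37]), array([380.97, 372.33]), array([120.96, 369.9 ])]
tab -0.06437555764523119 0.04834404268543402
6.000000000000001 [0.614 0.135] [array([428.49, 149.58]), array([343.71, 149.04]), array([497.88, 325.35]), array([252.18, 278.37]), array([386.64, 367.2 ]), array([126.63, 374.76])]
tab -0.056057566463218314 0.05435135524968948
```

Call:
step_arm([
  [[0.36,0,0,0,0,0,-10],[0.36,0,0,0,0,0,-10],[0.36,0,0,0,0,0,-10],[0.36,0,0,0,0,0,-10],[0.36,0,0,0,0,0,-10],[0.36,0,0,0,0,0,-10],[0.36,0,0,0,0,0,-10],[0.36,0,0,0,0,0,-10],[0.36,0,0,0,0,0,-10],[0.36,0,0,0,0,0,0]],
])

```text
clock: 2.25
tool_pos: [0.4849, 0.0001, 0.3892]
orientation: [-90.1, 0.1, 0.0]
force: [-0.1, -0.9, -0.4]
opening: 0.0593
```

```bash
python3 - <<'E'
from h import *
print(ctrl.get_obs()["tool_pos"],ctrl.get_obs()["joint_pos"]);print(ctrl.camera_params("wrist"))
cv2.imwrite("pics/w2.png",ctrl.snapshot("wrist"))
E
```

```text
[4.84861140e-01 1.11078702e-04 3.89150019e-01] [ 2.33117570e+01 -1.54198267e+00 -5.62126947e+00 -3.94868966e-03
 -8.60589805e+01 -1.13272666e+02]
{'vertical_fov': 70.64890447588962, 'cx': 317.62607800755086, 'cy': 235.6657822577665, 'rvec': array([-2.05618477, -2.05656706, -0.31584026]), 'tvec': array([-0.00070575, -0.54871391,  0.40070439])}
```

View pics/w2.png

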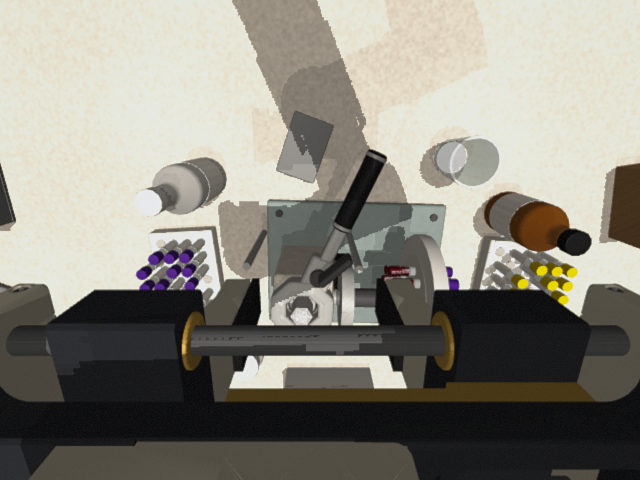

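The wrist picture shows the handle end at (375,155), lever pivot at (317,277), paddle tip at (347,260), tall bottle's cap at (149,201) and base at (213,183). The upper near rim has no tab.

```bash
python3 - <<'E'
from h import *
np.set_printoptions(precision=3,suppress=True)
for u,v,z in[(375,155,.156),(317,277,.196),(348,260,.196),(301,312,.179),(149,201,.2),(213,180,0),(270,201,.008),(444,206,.008),(574,242,.17),(470,160,.0),(424,236,.215)]: print(u,v,z,plane("wrist",(u,v),z))
E
```

```text
375 155 0.156 [0.431 0.065 0.156]
317 277 0.196 [0.563 0.    0.196]
348 260 0.196 [0.542 0.035 0.196]
301 312 0.179 [ 0.617 -0.019  0.179]
149 201 0.2 [ 0.475 -0.175  0.2  ]
213 180 0 [ 0.482 -0.168  0.   ]
270 201 0.008 [ 0.514 -0.076  0.008]
444 206 0.008 [0.522 0.206 0.008]
574 242 0.17 [0.529 0.302 0.17 ]
470 160 0.0 [0.449 0.242 0.   ]
424 236 0.215 [0.508 0.11  0.215]
```

Call:
step_arm([
  [[0.36,3,1,0,0,0,0],[0.36,2.8,1,0,0,0,0],[0.36,0,0,-5,0,0,0],[0.36,0,0,-5,0,0,0],[0.36,0,0,-5,0,0,0],[0.36,0,0,0,0,0,0]],
])

```text
clock: 3.05
tool_pos: [0.54, 0.0193, 0.2366]
orientation: [-90.1, 0.4, 0.2]
force: [0.1, 0.1, 1.5]
opening: 0.0597
```

Call:
step_arm([
  [[0.36,0.2,0,-3,0,0,0],[0.36,0.1,0,-3,0,0,0],[0.36,0,-0.6,0,0,0,0],[0.36,0,-0.8,0,0,0,0],[0.36,0,-0.8,0,0,0,0],[0.36,0,-0.8,0,0,0,0],[0.36,0,-0.6,0,0,0,0],[0.36,0,-0.6,0,0,0,0],[0.36,0,-0.5,0,0,0,0],[0.36,0,0,0,0,0,0]],
])

```text
clock: 4.3
tool_pos: [0.545, -0.0275, 0.1804]
orientation: [-90.0, -0.0, -0.0]
force: [1.5, 0.3, 0.0]
opening: 0.0597
```

```bash
python3 - <<'E'
from h import *
cv2.imwrite("pics/w3.png",ctrl.snapshot("wrist"));print(ctrl.get_obs()["force"],proj("wrist",[.5736,0,.196]),proj("wrist",[.526,0,.196]))
E
```

```text
[-0.47609293 -0.4304583  -0.13976596] [370.5 361.4] [375.3 273.9]
```

View pics/w3.png

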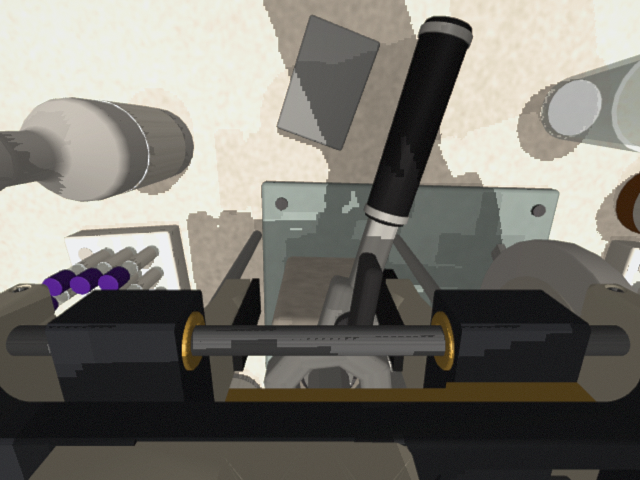

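The wrist picture shows the paddle against the right finger at (370,260) and the handle end at (445,25).

```bash
python3 - <<'E'
from h import *
np.set_printoptions(precision=3,suppress=True)
for u,v,z in[(446,28,.156),(388,215,.156),(370,254,.196),(347,318,.196),(575,105,0.09)]: print(u,v,z,plane("wrist",(u,v),z))
E
```

```text
446 28 0.156 [0.417 0.034 0.156]
388 215 0.156 [0.508 0.013 0.156]
370 254 0.196 [ 0.516 -0.003  0.196]
347 318 0.196 [ 0.549 -0.012  0.196]
575 105 0.09 [0.448 0.15  0.09 ]
```

```bash
python3 - <<'E'
from h import *
b=np.array([.620,-.021]);
for h in(13,15):
  a=np.radians(h);p=b+.051*np.array([-np.cos(a),np.sin(a)])
  print(h,"end",proj("wrist",[*(b+.213*np.array([-np.cos(a),np.sin(a)])),.156]))
  for s in(-.4,-.2,0,.2,.45):
    t=a-s; d=np.array([-np.cos(t),np.sin(t)]); print(s,[proj("wrist",[*(p+k*d),.196]) for k in(.02,.048)])
E
```

```text
13 end [431.3  15.8]
-0.4 [array([377. , 327.4]), array([415.1, 284.6])]
-0.2 [array([370. , 323.8]), array([397.9, 275.1])]
0 [array([362.2, 321.4]), array([378.4, 268.9])]
0.2 [array([354. , 320.5]), array([357.6, 266.4])]
0.45 [array([343.6, 321.4]), array([331.3, 268.8])]
15 end [446.3  20.2]
-0.4 [array([381.6, 328.9]), array([421.5, 287.5])]
-0.2 [array([374.8, 325.1]), array([404.8, 277.4])]
0 [array([367.2, 322.5]), array([385.7, 270.6])]
0.2 [array([359. , 321.4]), array([365.1, 267.4])]
0.45 [array([348.6, 321.9]), array([338.7, 269. ])]
```

Call:
step_arm([
  [[0.36,0,1,0,0,0,0],[0.36,0,0.8,5,0,0,0],[0.36,-3,0,6,0,0,0],[0.36,-6,0,6,0,0,0],[0.36,-6,0,0,0,0,0],[0.36,0,0,0,0,0,0]],
])

```text
clock: 5.1
tool_pos: [0.41, -0.0089, 0.332]
orientation: [-89.9, -0.2, 0.1]
force: [1.8, 0.0, 0.6]
opening: 0.0597
```

```bash
python3 - <<'E'
from h import *
im=ctrl.snapshot("wrist")
cv2.imwrite("pics/w4.png",cv2.resize(im[150:350,180:480],None,fx=2.6,fy=2.6,interpolation=cv2.INTER_CUBIC))
b=np.array([.620,-.021]);
for h in(13,15):
  a=np.radians(h);p=b+.051*np.array([-np.cos(a),np.sin(a)])
  f=lambda X:(proj("wrist",X)-np.array([180,150]))*2.6
  print(h,"end",f([*(b+.213*np.array([-np.cos(a),np.sin(a)])),.156]),f([*b,.179]))
  for s in(-.4,-.2,0,.2,.45):
    t=a-s; d=np.array([-np.cos(t),np.sin(t)]); print(s,[f([*(p+k*d),.196]) for k in(0.,.048)])
E
```

```text
13 end [445.9  165.62] [326.04 640.38]
-0.4 [array([352.04, 572.52]), array([424.58, 489.32])]
-0.2 [array([352.04, 572.52]), array([403.52, 478.4 ])]
0 [array([352.04, 572.52]), array([380.12, 471.64])]
0.2 [array([352.04, 572.52]), array([355.42, 468.78])]
0.45 [array([352.04, 572.52]), array([324.48, 471.38])]
15 end [464.1 170.3] [326.04 640.38]
-0.4 [array([356.46, 573.3 ]), array([432.64, 492.44])]
-0.2 [array([356.46, 573.3 ]), array([411.84, 481.  ])]
0 [array([356.46, 573.3 ]), array([388.7 , 473.46])]
0.2 [array([356.46, 573.3 ]), array([364.26, 470.08])]
0.45 [array([356.46, 573.3 ]), array([333.32, 471.64])]
```

View pics/w4.png

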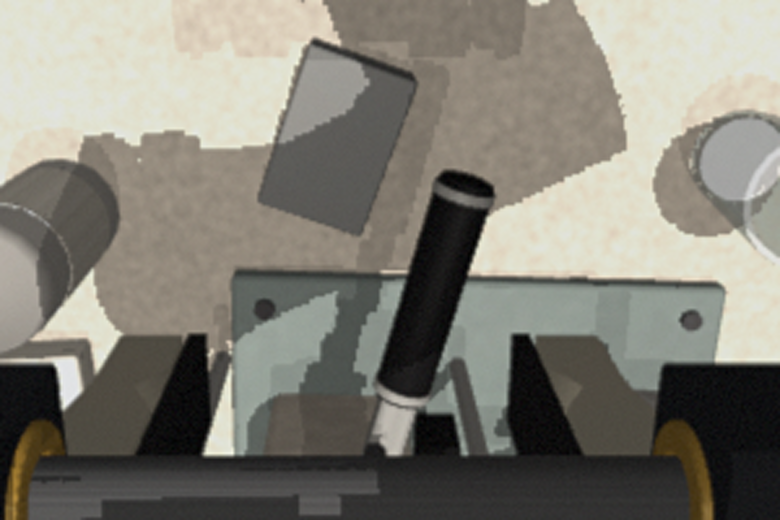

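The crop shows the handle end at (465,185) and the paddle tip at about (375,450). The lever is only near its middle and the ratchet swung about 0.17 along with it, so I'll push again farther out on the paddle.

Call:
step_arm([
  [[0.36,6,-0.2,0,0,0,0],[0.36,5.7,0,-4,0,0,0],[0.36,0,0,-6,0,0,0],[0.36,0,0,-5.2,0,0,0],[0.36,0,0,0,0,0,0],[0.36,0,-0.8,0,0,0,0],[0.36,0,-0.5,0,0,0,0],[0.36,0,-0.5,0,0,0,0],[0.36,0,-0.5,0,0,0,0],[0.36,0,-0.6,0,0,0,0],[0.36,0,0,0,0,0,0]],
])

```text
clock: 6.52
tool_pos: [0.5239, -0.0405, 0.1826]
orientation: [-90.0, -0.0, -0.0]
force: [0.5, -0.1, 0.3]
opening: 0.0593
```

```bash
python3 - <<'E'
from h import *
im=ctrl.snapshot("wrist");cv2.imwrite("pics/w5.png",im)
b=np.array([.620,-.021]);
for h in(5,8,11,15):
  a=np.radians(h);p=b+.051*np.array([-np.cos(a),np.sin(a)])
  f=lambda X:proj("wrist",X)
  print(h,"end",f([*(b+.213*np.array([-np.cos(a),np.sin(a)])),.156]),f([*(b+.115*np.array([-np.cos(a),np.sin(a)])),.156]))
  for s in(0,.2,.35,.5):
    t=a-s; d=np.array([-np.cos(t),np.sin(t)]); print(s,[f([*(p+k*d),.196]) for k in(0.,.048)])
E
```

```text
5 end [393.   56.1] [366.9 244.8]
0 [array([361.6, 385.7]), array([374.2, 303.8])]
0.2 [array([361.6, 385.7]), array([354.1, 304. ])]
0.35 [array([361.6, 385.7]), array([339.3, 306.5])]
0.5 [array([361.6, 385.7]), array([325.1, 311. ])]
8 end [415.4  58.9] [377.2 245.9]
0 [array([366.7, 386.2]), array([384.9, 304.9])]
0.2 [array([366.7, 386.2]), array([364.9, 304.2])]
0.35 [array([366.7, 386.2]), array([349.9, 306. ])]
0.5 [array([366.7, 386.2]), array([335.4, 309.8])]
11 end [437.5  63. ] [387.4 247.5]
0 [array([371.7, 386.9]), array([395.4, 306.5])]
0.2 [array([371.7, 386.9]), array([375.6, 304.8])]
0.35 [array([371.7, 386.9]), array([360.6, 306. ])]
0.5 [array([371.7, 386.9]), array([345.9, 309. ])]
15 end [466.1  70.5] [400.7 250.4]
0 [array([378.3, 388.1]), array([409.2, 309.3])]
0.2 [array([378.3, 388.1]), array([389.7, 306.5])]
0.35 [array([378.3, 388.1]), array([374.7, 306.7])]
0.5 [array([378.3, 388.1]), array([359.8, 308.8])]
```

View pics/w5.png

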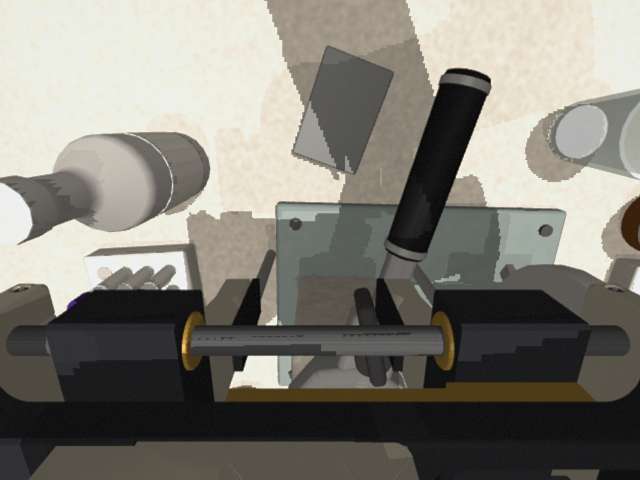

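The wrist picture shows the paddle tip at about (363,293) and the handle end at (467,78). That puts the lever at about +0.45, with the handle still about 15° off. Next I'll straddle the handle.

Call:
step_arm([
  [[0.36,0,1,2,0,0,0],[0.36,0,1,4,0,0,0],[0.14,-3.7,3.5,0,0,0,0],[0.14,0,0,-4,0,0,0],[0.14,0,0,-5,0,0,0],[0.14,0,0,0,0,0,0]],
])

```text
clock: 7.32
tool_pos: [0.4844, 0.0142, 0.1498]
orientation: [-90.1, 0.4, -0.0]
force: [0.2, -0.8, 0.8]
opening: 0.0501
```

Call:
step_arm([
  [[0.14,0,-1.1,0,0,0,0],[0.14,0,-1.1,0,0,0,0],[0.14,0,-1.1,0,0,0,0],[0.14,0,-1.1,0,0,0,0],[0.14,0.1,-1.1,0,0,0,0],[0.14,0.1,-1.1,0,0,0,0],[0.14,0.2,-1.2,0,0,0,0],[0.14,0.2,-1.2,0,0,0,0],[0.14,0.2,-1.2,0,0,0,0],[0.14,0,0,0,0,0,0]],
])

```text
clock: 8.57
tool_pos: [0.4954, -0.0881, 0.1525]
orientation: [-90.0, -0.0, -0.1]
force: [0.1, 0.9, -0.5]
opening: 0.0501
```

Call:
step_arm([
  [[0.14,-0.3,1.5,0,0,0,0],[0.14,-0.3,1.5,0,0,0,0],[0.14,-0.3,1.5,0,0,0,0],[0.14,-0.2,1.5,0,0,0,0],[0.14,0,1.5,0,0,0,0],[0.14,0.2,1.5,0,0,0,0],[0.14,0.3,1.5,0,0,0,0],[0.14,0.5,1.5,0,0,0,0],[0.14,0.7,1.5,0,0,0,0],[0.14,0.9,1.2,0,0,0,0],[0.14,0.5,0.6,0,0,0,0],[0.14,0,0,0,0,0,0]],
])

```text
clock: 10.07
tool_pos: [0.516, 0.0666, 0.1525]
orientation: [-90.0, -0.1, 0.0]
force: [-0.2, -0.4, -0.1]
opening: 0.0501
```

Call:
step_arm([
  [[0.14,-0.7,-1.4,0,0,0,0],[0.14,-0.6,-1.4,0,0,0,0],[0.14,-0.6,-1.4,0,0,0,0],[0.14,-0.6,-1.4,0,0,0,0],[0.14,-0.4,-1.4,0,0,0,0],[0.14,-0.2,-1.4,0,0,0,0],[0.14,0.1,-1.4,0,0,0,0],[0.14,0.1,-1.4,0,0,0,0],[0.14,0.2,-1.4,0,0,0,0],[0.14,0.3,-1.4,0,0,0,0],[0.14,0.3,-1.4,0,0,0,0],[0.14,0,0,0,0,0,0]],
])

```text
clock: 11.58
tool_pos: [0.4945, -0.0893, 0.1525]
orientation: [-90.0, -0.0, -0.1]
force: [0.7, -0.2, 0.0]
opening: 0.0501
```

```bash
cat >> h.py <<'E'
def swing(n="wrist"):
    "angle of the black handle (deg toward +y), by darkness along the line"
    g=cv2.cvtColor(ctrl.snapshot(n),cv2.COLOR_BGR2GRAY); p=ctrl.camera_params(n); b=np.array([.620,-.021]); out=[]
    for h in range(-45,46,2):
        a=np.radians(h); v=[]
        for r in np.linspace(.16,.21,9):
            u=proj(n,[*(b+r*np.array([-np.cos(a),np.sin(a)])),.160],p).astype(int)
            v.append(g[u[1],u[0]] if 0<=u[0]<640 and 0<=u[1]<480 else 255)
        out.append((round(float(np.mean(v))),h))
    return sorted(out)[:4]
E
python3 -c "
from h import *
print(swing(),swing('side'),ctrl.get_obs()['tool_pos'])"
```

```text
[(37, -23), (48, -27), (49, -25), (67, -45)] [(18, -41), (18, -37), (18, -35), (19, -39)] [ 0.4944096  -0.08851919  0.15258656]
```

Call:
step_arm([
  [[0.14,-0.3,1.5,0,0,0,0],[0.14,-0.3,1.5,0,0,0,0],[0.14,-0.3,1.5,0,0,0,0],[0.14,-0.2,1.5,0,0,0,0],[0.14,0,1.5,0,0,0,0],[0.14,0.2,1.5,0,0,0,0],[0.14,0.3,1.5,0,0,0,0],[0.14,0.5,1.5,0,0,0,0],[0.14,0.7,1.5,0,0,0,0],[0.14,0.9,1.3,0,0,0,0],[0.14,0.5,0.6,0,0,0,0],[0.14,0,0,0,0,0,0]],
])

```text
clock: 13.18
tool_pos: [0.515, 0.0667, 0.1525]
orientation: [-90.0, -0.1, 0.0]
force: [-1.1, -0.2, -0.4]
opening: 0.05
```

```bash
python3 -c "
from h import *
print(swing(),ctrl.get_obs()['tool_pos'])"
```

```text
[(25, 37), (25, 41), (32, 39), (86, 43)] [0.51473116 0.06630661 0.1525857 ]
```

Call:
step_arm([
  [[0.14,-0.7,-1.4,0,0,0,0],[0.14,-0.6,-1.4,0,0,0,0],[0.14,-0.6,-1.4,0,0,0,0],[0.14,-0.6,-1.4,0,0,0,0],[0.14,-0.4,-1.4,0,0,0,0],[0.14,-0.2,-1.4,0,0,0,0],[0.14,0.1,-1.4,0,0,0,0],[0.14,0.1,-1.4,0,0,0,0],[0.14,0.2,-1.4,0,0,0,0],[0.14,0.3,-1.4,0,0,0,0],[0.14,0.3,-1.4,0,0,0,0],[0.14,0,0,0,0,0,0]],
])

```text
clock: 14.72
tool_pos: [0.4936, -0.0893, 0.1525]
orientation: [-90.0, -0.0, -0.1]
force: [-0.5, 0.4, 0.3]
opening: 0.0501
```

Call:
step_arm([
  [[0.14,0,0.7,0,0,0,0],[0.14,0,0,6,0,0,0],[0.14,0,3,6,0,0,0],[0.14,-2,5,5,0,-10,0],[0.14,-3,5,3,0,-10,0],[0.14,-3,5,2,0,-10,0],[0.14,0,0,0,0,0,0]],
])

```text
clock: 15.6
tool_pos: [0.4319, 0.0585, 0.3468]
orientation: [-91.4, -23.3, 0.8]
force: [-0.1, 0.1, -0.5]
opening: 0.05
```

```bash
python3 - <<'E'
from h import *
print(ctrl.get_obs()['tool_pos'])
c=lambda n,x,y,w,h,W,H:cv2.resize(ctrl.snapshot(n)[y:y+h,x:x+w],(W,H),interpolation=cv2.INTER_CUBIC)
a=c("side",220,210,135,160,338,400);b=c("scene",290,190,150,165,364,400);w=c("wrist",0,0,640,480,640,480)
# composite: top: side|scene, right: wrist halves
im=np.zeros((600,800,3),np.uint8);im[:300,:254]=cv2.resize(a,(254,300));im[:300,254:527]=cv2.resize(b,(273,300))
cv2.imwrite("pics/c6.png",np.hstack([a,b])[:, :800]);cv2.imwrite("pics/w6.png",w)
out=np.zeros((600,800,3),np.uint8);out[:300,:254]=im[:300,:254];out[300:,:254]=cv2.resize(b,(254,300));out[:410,254:800]=cv2.resize(w,(546,410))
cv2.imwrite("pics/all6.png",out)
E
```

```text
[0.43193691 0.05847237 0.34681362]
```

View pics/all6.png

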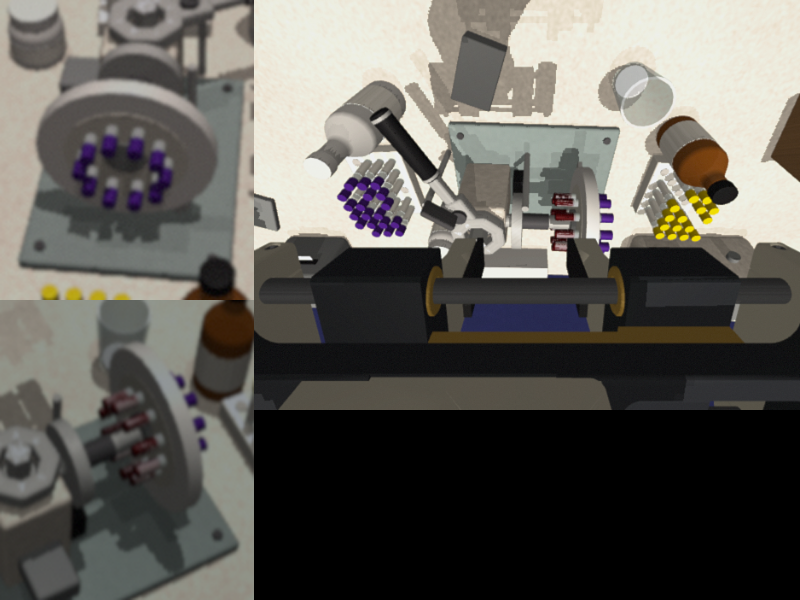

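The composite shows the paddle leaning to the loosening side of the handle. No tab is visible on the wheel's upper or near rim, so it is probably at the bottom. I'll grip the rim, turn it, and locate the tab by comparing pictures taken before and after.

```bash
cat >> h.py <<'E'
from scipy.spatial.transform import Rotation as Ro
W=np.array([.6238,.1395,.125]); YAW=-1.3
def go(r,th,dy=0):
    "shift (cm) and rotvec (deg) from the present pose to rim radius r, angle th"
    o=ctrl.get_obs(); t=np.radians(th); Z=Ro.from_euler("z",YAW,degrees=True)
    P=W+Z.apply([r*np.sin(t),dy,r*np.cos(t)])
    T=Z*Ro.from_euler("y",th,degrees=True)*Ro.from_euler("x",-90,degrees=True)
    d=(T*Ro.from_euler("xyz",o["orientation"],degrees=True).inv()).as_rotvec(degrees=True)
    print(th,r,"shift cm",np.round((P-o["tool_pos"])*100,2),"rot",np.round(d,1),"J",np.round(o["joint_pos"],0))
def ring(n,y=0,r=.098):
    g=ctrl.snapshot(n);p=ctrl.camera_params(n);Z=Ro.from_euler("z",YAW,degrees=True);v=[]
    for a in range(0,360,4):
        t=np.radians(a);u=proj(n,W+Z.apply([r*np.sin(t),y,r*np.cos(t)]),p).astype(int)
        v.append(cv2.blur(g,(3,3))[u[1],u[0]].astype(float))
    return np.array(v)
E
python3 - <<'E'
from h import *
print(plane("wrist",(390,197),.125),proj("wrist",W+[0,0,.09]),proj("wrist",W-[.09,0,0]))
for n in("side","scene"): np.save(f"{n}_A.npy",ring(n)); print(n,np.load(f"{n}_A.npy").mean(1).astype(int).tolist())
go(.15,-30)
E
```

```text
[0.5224564  0.13523836 0.125     ] [392.7 312.5] [392.3 204.9]
side [84, 94, 97, 86, 117, 118, 115, 111, 100, 82, 103, 173, 172, 176, 176, 176, 174, 174, 175, 177, 176, 173, 166, 164, 154, 139, 133, 129, 99, 82, 86, 83, 85, 81, 78, 74, 59, 53, 63, 68, 47, 29, 59, 68, 47, 30, 54, 67, 67, 67, 71, 74, 73, 65, 68, 102, 113, 119, 119, 120, 121, 120, 118, 119, 119, 119, 119, 120, 120, 120, 120, 120, 120, 120, 118, 119, 120, 117, 110, 107, 74, 68, 64, 67, 70, 80, 91, 87, 79, 75]
scene [146, 147, 146, 146, 147, 146, 145, 141, 137, 131, 125, 120, 114, 107, 101, 95, 87, 80, 73, 65, 59, 60, 65, 66, 80, 87, 89, 90, 88, 80, 58, 53, 51, 51, 50, 51, 50, 51, 50, 51, 51, 51, 52, 51, 49, 46, 51, 65, 48, 45, 33, 42, 74, 101, 49, 31, 51, 37, 43, 53, 72, 61, 60, 59, 57, 56, 66, 72, 87, 97, 101, 104, 96, 87, 76, 76, 76, 82, 82, 82, 81, 77, 76, 79, 89, 119, 137, 141, 143, 144]
-30 0.15 shift cm [11.41  8.75 -9.09] rot [ 1.4 -7.  -0.6] J [  50.  -23.  -38.   21.  -62. -148.]
```

Call:
step_arm([
  [[0.14,3,4.5,0,0.7,-3.5,-0.3],[0.14,4.2,4.2,0,0.7,-3.5,-0.3],[0.14,4.2,0,-3,0,0,0],[0.14,0,0,-6,0,0,0],[0.14,0,0,0,0,0,0]],
])

```text
clock: 16.48
tool_pos: [0.5469, 0.1354, 0.249]
orientation: [-90.6, -29.5, -1.2]
force: [0.4, -0.3, 0.7]
opening: 0.05
```

```bash
python3 -c "
from h import *
go(.15,-30);go(.072,-30)"
```

```text
-30 0.15 shift cm [0.19 0.58 0.59] rot [ 0.5 -0.5  0.2] J [  44.   -6.  -49.   40.  -33. -167.]
-30 0.072 shift cm [ 4.09  0.49 -6.16] rot [ 0.5 -0.5  0.2] J [  44.   -6.  -49.   40.  -33. -167.]
```

Call:
step_arm([
  [[0.14,1,0.5,-1,0.5,0,0],[0.14,1.5,0,-2.6,0,0,0],[0.14,1.6,0,-2.6,0,0,0],[0.14,0,0,0,0,0,0],[-0.4,0,0,0,0,0,0]],
])

```text
clock: 17.1
tool_pos: [0.5919, 0.144, 0.2009]
orientation: [-89.3, -29.6, -1.4]
force: [0.1, 0.1, 0.2]
opening: 0.0444
```

```bash
python3 -c "
from h import *
go(.072,-30);print(ctrl.get_obs()['force'])
im=ctrl.snapshot('wrist');cv2.imwrite('pics/w7.png',im)"
```

```text
-30 0.072 shift cm [-0.41 -0.37 -1.36] rot [-0.6 -0.4 -0.2] J [  35.    1.  -51.   53.  -21. -173.]
[0.10876418 0.05636512 0.16604996]
```

Call:
step_arm([
  [[-0.5,0,0,0,0,0,0],[-0.6,0,0,0,0,0,0],[-0.7,0,0,0,0,0,0],[-0.8,0,0,0,0,0,0]],
])

```text
clock: 17.65
tool_pos: [0.5896, 0.1408, 0.1991]
orientation: [-89.6, -29.5, -1.5]
force: [-5.0, -12.3, 9.6]
opening: 0.0174
```

Call:
step_arm([
  [[-0.8,0,-0.3,0,0,0,0],[-0.8,1.06,0,0.4,0,8,0],[-0.8,1.11,0,0.25,0,8,0],[-0.8,1.14,0,0.1,0,8,0],[-0.8,0,0,0,0,0,0]],
])

```text
clock: 18.27
tool_pos: [0.6363, 0.1383, 0.2115]
orientation: [-90.4, -12.2, -1.8]
force: [1.1, 46.9, -12.6]
opening: 0.0173
```

```bash
python3 - <<'E'
from h import *
go(.08,0);print(ctrl.get_obs()['force'])
for n in("side","scene"):
    B=ring(n); np.save(f"{n}_B.npy",B); d=np.abs(B-np.load(f"{n}_A.npy")).mean(1); print(n,d.astype(int).tolist())
E
```

```text
0 0.08 shift cm [-1.25  0.12 -0.65] rot [ 0.8 12.2  0.5] J [  34.   12.  -18.   10.  -50. -131.]
[  1.11052608  46.92075968 -12.56888688]
side [41, 51, 55, 50, 94, 96, 72, 45, 25, 6, 15, 30, 29, 29, 30, 29, 29, 30, 30, 29, 29, 28, 28, 28, 23, 22, 29, 21, 14, 15, 15, 18, 16, 12, 4, 6, 7, 23, 18, 2, 15, 12, 22, 5, 11, 14, 23, 12, 11, 11, 7, 4, 6, 11, 6, 27, 37, 29, 3, 45, 53, 33, 2, 20, 17, 14, 17, 18, 21, 20, 20, 20, 20, 21, 21, 21, 21, 20, 19, 19, 12, 10, 10, 1, 3, 37, 41, 42, 28, 32]
scene [97, 67, 64, 54, 48, 48, 44, 41, 5, 13, 13, 13, 11, 11, 9, 9, 9, 9, 7, 8, 7, 2, 6, 10, 23, 30, 31, 33, 32, 23, 1, 4, 6, 5, 6, 10, 17, 12, 7, 6, 6, 5, 5, 6, 2, 13, 5, 38, 18, 8, 33, 6, 14, 38, 8, 14, 8, 4, 4, 8, 3, 2, 2, 4, 3, 5, 5, 2, 45, 54, 25, 13, 6, 15, 18, 8, 6, 33, 44, 56, 69, 63, 52, 39, 54, 92, 126, 127, 100, 92]
```

Call:
step_arm([
  [[-0.8,0,0.15,0,0,0,0],[-0.8,0,0,0,0,0,0]],
])

```text
clock: 18.62
tool_pos: [0.6337, 0.1385, 0.2117]
orientation: [-90.5, -12.4, -1.7]
force: [0.8, 41.4, -13.0]
opening: 0.0168
```

```bash
python3 - <<'E'
from h import *
o=ctrl.get_obs();print(o['tool_pos'],o['orientation'],o['force'],o['moment'])
E
```

```text
[0.6337013  0.13845926 0.21166809] [-90.50336159 -12.35990878  -1.69360998] [  0.79259306  41.40174797 -13.0033653 ] [15.35456864  1.33057962  3.21637133]
```

Call:
step_arm([
  [[0.14,0,0.1,0,0,0,0],[0.14,0,0,0,0,0,0],[0.14,0,0,0,0,0,0]],
])

```text
clock: 19.0
tool_pos: [0.631, 0.129, 0.212]
orientation: [-91.4, -12.0, -1.8]
force: [-0.0, -0.1, -0.2]
opening: 0.0416
```

```bash
python3 - <<'E'
from h import *
o=ctrl.get_obs();print(o['tool_pos'],o['orientation'],o['force'],o['moment'],o['opening'],o['qvel']);go(.078,0)
E
```

```text
[0.63098332 0.12902752 0.21203939] [-91.39977028 -11.97633667  -1.77927084] [-0.01988722 -0.05005506 -0.21306113] [ 0.09368793  0.58295493 -0.01475579] 0.04157806247934693 [-1.12285854 -0.35927954 -0.42725688  0.57152185 -0.48736581 -0.15505147]
0 0.078 shift cm [-0.72  1.05 -0.9 ] rot [ 1.7 11.9  0.6] J [  34.   12.  -19.   10.  -51. -131.]
```

```bash
python3 - <<'E'
from h import *
go(.078,-12)
for n in("side","scene"): pass
E
```

```text
-12 0.078 shift cm [-2.34  1.08 -1.07] rot [ 1.4 -0.1  0.8] J [  34.   12.  -19.   10.  -51. -131.]
```

Call:
step_arm([
  [[0.14,-1.2,0.6,0,1.4,0,0.8],[0.14,-1.1,0.5,-0.6,0,0,0],[0.14,0,0,-0.4,0,0,0],[0.14,0,0,0,0,0,0],[-0.4,0,0,0,0,0,0]],
])

```text
clock: 19.62
tool_pos: [0.6085, 0.1386, 0.202]
orientation: [-90.0, -11.9, -1.4]
force: [0.8, 0.4, -0.8]
opening: 0.0444
```

```bash
python3 -c "
from h import *
go(.078,-12)"
```

```text
-12 0.078 shift cm [-0.09  0.13 -0.07] rot [ 0.  -0.1  0.1] J [  35.   10.  -22.    9.  -49. -132.]
```

Call:
step_arm([
  [[-0.5,0,0,0,0,0,0],[-0.6,0,0,0,0,0,0],[-0.8,0,0,0,0,0,0],[-0.8,0,0,0,0,0,0]],
])

```text
clock: 20.12
tool_pos: [0.6088, 0.14, 0.2021]
orientation: [-89.9, -12.0, -1.4]
force: [0.6, 5.7, -1.9]
opening: 0.0177
```

Call:
step_arm([
  [[-0.8,1.08,0.1,0.14,0,8,0],[-0.8,1.1,-0.03,-0.02,0,8,0],[-0.8,1.08,-0.03,-0.17,0,8,0],[-0.8,1.05,-0.03,-0.31,0,8,0],[-0.8,0,0,0,0,0,0]],
])

```text
clock: 20.75
tool_pos: [0.6541, 0.1387, 0.195]
orientation: [-90.9, 20.3, -1.5]
force: [-1.4, 1.2, -1.1]
opening: 0.0174
```

```bash
python3 -c "
from h import *
go(.078,-12+32);go(.078,40)"
```

```text
20 0.078 shift cm [-0.36  0.02  0.33] rot [ 0.8 -0.3 -0.1] J [  24.   34.   18.   -8.  -93. -114.]
40 0.078 shift cm [ 1.98 -0.04 -1.02] rot [ 1.2 19.7 -0.2] J [  24.   34.   18.   -8.  -93. -114.]
```

Call:
step_arm([
  [[-0.8,0.95,-0.02,-0.49,0.3,8,0],[-0.8,0.86,-0.02,-0.61,0.3,8,0],[-0.8,0.78,-0.02,-0.74,0,8,0],[-0.8,0,0,0,0,0,0]],
])

```text
clock: 21.25
tool_pos: [0.6784, 0.138, 0.1724]
orientation: [-90.9, 44.6, -1.7]
force: [-8.1, -2.9, -10.1]
opening: 0.0177
```

```bash
python3 -c "
from h import *
go(.078,44);print(ctrl.get_obs()['force']);go(.078,-12)"
```

```text
44 0.078 shift cm [-0.05  0.02  0.87] rot [ 0.7 -0.6 -0.3] J [  19.   53.   46.  -17. -124. -115.]
[ -8.07334385  -2.90718165 -10.08077718]
-12 0.078 shift cm [-7.08  0.18  2.89] rot [ -0.5 -56.6   0.1] J [  19.   53.   46.  -17. -124. -115.]
```

Call:
step_arm([
  [[0.14,0,0,0.3,0,0,0],[0.14,0,0,0.3,0,0,0],[0.14,3,0,3.2,0,0,0],[0.14,2,0,5,0,0,0],[0.14,-2,0,6,0,-8,0],[0.14,-6,0,3,0,-9,0],[0.14,-6,-1,0,0,-9,0],[0.14,-6,-2,0,0,-9,0],[0.14,-6,-2,0,0,-9,0],[0.14,0,0,0,0,0,0]],
])

```text
clock: 22.5
tool_pos: [0.5075, 0.0958, 0.3588]
orientation: [-89.5, 6.4, -1.3]
force: [2.2, 1.8, 2.0]
opening: 0.0496
```

```bash
python3 - <<'E'
from h import *
o=ctrl.get_obs();print(o['tool_pos'],o['orientation'])
c=lambda n,x,y,w,h,W,H:cv2.resize(ctrl.snapshot(n)[y:y+h,x:x+w],(W,H),interpolation=cv2.INTER_CUBIC)
a=c("side",225,235,120,120,400,400);b=c("scene",340,200,120,150,400,500)
im=np.zeros((500,800,3),np.uint8);im[:400,:400]=a;im[:,400:]=b
cv2.imwrite("pics/c8.png",cv2.convertScaleAbs(im,alpha=1.3,beta=10))
for n in("side","scene"):
    B=ring(n); np.save(f"{n}_C.npy",B); d=np.abs(B-np.load(f"{n}_A.npy")).mean(1); print(n,[(4*i,int(x)) for i,x in enumerate(d) if x>12])
E
```

```text
[0.50754975 0.0957558  0.35876048] [-89.50660727   6.40439155  -1.33938159]
side [(0, 23), (16, 15), (20, 34), (24, 33), (28, 28), (32, 30), (148, 14), (152, 22), (156, 31), (160, 19), (164, 44), (168, 23), (172, 36), (176, 18), (180, 37), (220, 33), (224, 41), (228, 47), (232, 48), (236, 48), (240, 47), (244, 33), (296, 26), (300, 51), (304, 31), (308, 18), (312, 45), (316, 46), (320, 20), (324, 14), (336, 13), (340, 19), (344, 26), (348, 35), (352, 31), (356, 27)]
scene [(0, 54), (4, 22), (184, 33), (192, 22), (196, 14), (200, 20), (208, 17), (212, 40), (220, 15), (224, 25), (228, 14), (232, 18), (240, 13), (296, 18), (300, 17), (304, 13), (340, 29), (344, 40), (348, 49), (352, 50), (356, 49)]
```

View pics/c8.png

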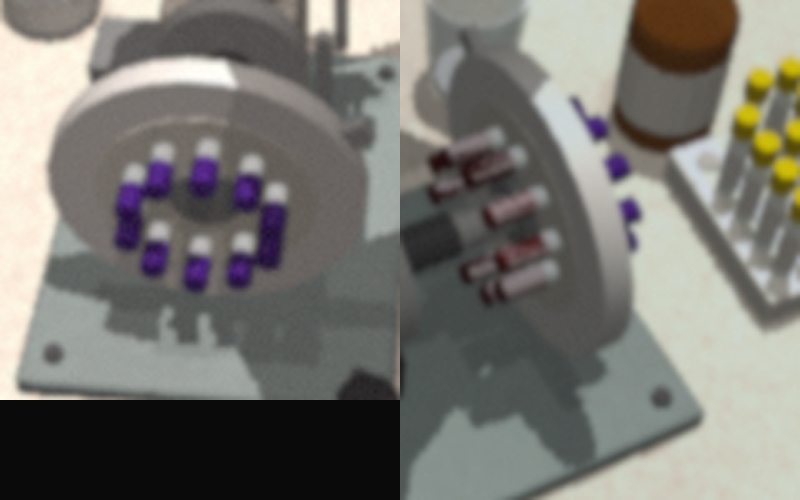

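The picture shows the tab as a dark spike at (465,40) in the right half and a bump at about (358,130) in the left half, so it is now on the near (-x) side.

```bash
python3 - <<'E'
from h import *
Z=Ro.from_euler("z",YAW,degrees=True)
for n,uv in(("side",(332.4,274)),("side",(334.5,276)),("scene",(359.5,211)),("scene",(361,214))):
    c,d=ray(n,uv);nn=Z.apply([0,1,0]);P=c+d*((W-c)@nn)/(d@nn);q=Z.inv().apply(P-W);print(n,q.round(3),np.degrees(np.arctan2(q[0],q[2])))
for a in(-90,-80,-70,-60,-50):
    t=np.radians(a);P=W+Z.apply([.104*np.sin(t),0,.104*np.cos(t)])
    print(a,((proj("side",P)-[225,235])/.3).round(),((proj("scene",P)-[340,200])/.3+[400,0]).round())
E
```

```text
side [-0.079  0.     0.049] -58.50082317557162
side [-0.083  0.     0.044] -62.25903221580863
scene [-0.086 -0.     0.048] -60.875616253472586
scene [-0.079 -0.     0.046] -60.10577349044108
-90 [401. 193.] [446.  69.]
-80 [399. 171.] [449.  51.]
-70 [391. 149.] [454.  36.]
-60 [378. 127.] [462.  26.]
-50 [359. 106.] [472.  21.]
```

```bash
python3 -c "
from h import *
go(.15,-12)"
```

```text
-12 0.15 shift cm [ 7.25  3.84 -8.32] rot [ -0.8 -18.7   0.1] J [  29.    8.    1.   -4.  -89. -121.]
```

Call:
step_arm([
  [[0.14,3.6,1.9,-1,-0.4,-9.5,0],[0.14,3.6,1.9,-2,-0.4,-9.2,0],[0.14,0,0,-5,0,0,0],[0.14,0,0,0,0,0,0]],
])

```text
clock: 23.2
tool_pos: [0.591, 0.1394, 0.2677]
orientation: [-90.4, -11.3, -1.4]
force: [0.7, -0.4, 0.5]
opening: 0.05
```

```bash
python3 -c "
from h import *
go(.15,-12);go(.078,-12)"
```

```text
-12 0.15 shift cm [0.16 0.08 0.4 ] rot [ 0.4 -0.7  0.2] J [  36.    6.  -17.    8.  -58. -132.]
-12 0.078 shift cm [ 1.66  0.05 -6.64] rot [ 0.4 -0.7  0.2] J [  36.    6.  -17.    8.  -58. -132.]
```

Call:
step_arm([
  [[0.14,0.8,0.05,-3.3,0.4,-0.7,0.2],[0.14,0.8,0.05,-3.2,0,0,0],[-0.4,0,0,0,0,0,0],[-0.5,0,0,0,0,0,0],[-0.6,0,0,0,0,0,0],[-0.8,0,0,0,0,0,0],[-0.8,0,0,0,0,0,0]],
])

```text
clock: 24.08
tool_pos: [0.6079, 0.1402, 0.2093]
orientation: [-89.6, -12.6, -1.4]
force: [-2.0, -2.7, 5.6]
opening: 0.0169
```

```bash
python3 -c "
from h import *
go(.078,-12);o=ctrl.get_obs();Z=Ro.from_euler('z',YAW,degrees=True);q=Z.inv().apply(o['tool_pos']-W);print(q,np.hypot(q[0],q[2]),np.degrees(np.arctan2(q[0],q[2])),o['opening'],o['force'])"
```

```text
-12 0.078 shift cm [-0.03 -0.03 -0.8 ] rot [-0.3  0.6 -0. ] J [  35.    9.  -22.   10.  -49. -132.]
[-0.0159154   0.00029639  0.08430959] 0.08579864477804357 -10.690114113062764 0.016926806644803047 [-1.95208774 -2.67083001  5.60206691]
```

Call:
step_arm([
  [[-0.3,0,0,0,0,0,0],[-0.3,0,0,-0.4,0,0,0],[-0.3,0.1,0,-0.5,0,0,0],[-0.3,0,0,0,0,0,0],[-0.6,0,0,0,0,0,0],[-0.8,0,0,0,0,0,0],[-0.8,0,0,0,0,0,0]],
])

```text
clock: 24.95
tool_pos: [0.6085, 0.1401, 0.1988]
orientation: [-89.7, -12.5, -1.4]
force: [1.0, -1.1, -0.3]
opening: 0.018
```

```bash
python3 -c "
from h import *
go(.078,-12);o=ctrl.get_obs();Z=Ro.from_euler('z',YAW,degrees=True);q=Z.inv().apply(o['tool_pos']-W);print(q,np.hypot(q[0],q[2]),np.degrees(np.arctan2(q[0],q[2])),o['opening'],o['force'])"
```

```text
-12 0.078 shift cm [-0.09 -0.03  0.25] rot [-0.3  0.5 -0. ] J [  35.   10.  -23.   10.  -47. -132.]
[-0.01531468  0.00029785  0.07379093] 0.07536339353028745 -11.724800354122163 0.017981538627262802 [ 1.0467594  -1.05793419 -0.30350361]
```

Call:
step_arm([
  [[-0.8,1.04,-0.02,0.14,0,8,0],[-0.8,1.06,-0.02,0,0,8,0],[-0.8,1.04,-0.02,-0.15,0,8,0],[-0.8,1.01,-0.02,-0.3,0,8,0],[-0.8,0,0,0,0,0,0]],
])

```text
clock: 25.58
tool_pos: [0.6525, 0.1388, 0.1923]
orientation: [-90.6, 19.8, -1.5]
force: [-1.3, -3.3, -2.9]
opening: 0.0178
```

```bash
python3 -c "
from h import *
o=ctrl.get_obs();Z=Ro.from_euler('z',YAW,degrees=True);q=Z.inv().apply(o['tool_pos']-W);print(q,np.hypot(q[0],q[2]),np.degrees(np.arctan2(q[0],q[2])),o['opening'],o['force'],o['orientation'])"
```

```text
[ 2.86768823e-02 -5.18621781e-05  6.73356922e-02] 0.07318783385756994 23.068154461264776 0.017776823939763046 [-1.28603232 -3.25511672 -2.88279991] [-90.56310378  19.79652888  -1.54119199]
```

Call:
step_arm([
  [[-0.8,0.9,-0.02,-0.46,0.3,8,0],[-0.8,0.84,-0.02,-0.58,0.3,8,0],[-0.8,0.74,-0.02,-0.6,0,8,0],[-0.8,0,0,0,0,0,0]],
])

```text
clock: 26.08
tool_pos: [0.6754, 0.1382, 0.1716]
orientation: [-90.6, 44.1, -1.7]
force: [-10.9, -6.4, -15.4]
opening: 0.0174
```

```bash
cat >> h.py <<'E'
def tab(n,save):
    "enlarged wheel top with predicted tab tips"
    Z=Ro.from_euler("z",YAW,degrees=True); o=proj(n,W+[0,0,.1]).astype(int)-[40,35]
    im=cv2.resize(ctrl.snapshot(n)[o[1]:o[1]+60,o[0]:o[0]+80],(400,300),interpolation=cv2.INTER_CUBIC)
    return im,o
E
python3 -c "
from h import *
o=ctrl.get_obs();Z=Ro.from_euler('z',YAW,degrees=True);q=Z.inv().apply(o['tool_pos']-W);print(q,np.hypot(q[0],q[2]),np.degrees(np.arctan2(q[0],q[2])),o['opening'],o['force'],o['orientation'])"
```

```text
[ 0.05164489 -0.0001218   0.0465974 ] 0.06955941712663083 47.94115918436787 0.017360130249002806 [-10.85965908  -6.42904999 -15.38711372] [-90.64767773  44.13528768  -1.70583532]
```

Call:
step_arm([
  [[0.14,0,0,0.3,0,0,0],[0.14,0,0,0.3,0,0,0],[0.14,3,0,3.2,0,0,0],[0.14,2,0,5,0,0,0],[0.14,-2,0,6,0,-8,0],[0.14,-6,0,3,0,-9,0],[0.14,-6,-1,0,0,-9,0],[0.14,-6,-2,0,0,-9,0],[0.14,-6,-2,0,0,-9,0],[0.14,0,0,0,0,0,0]],
])

```text
clock: 27.32
tool_pos: [0.5014, 0.0956, 0.3578]
orientation: [-89.1, 5.3, -1.3]
force: [2.7, 2.0, 3.1]
opening: 0.0496
```

```bash
python3 - <<'E'
from h import *
print(ctrl.get_obs()['tool_pos'])
Z=Ro.from_euler("z",YAW,degrees=True)
old=cv2.imread("pics/c8.png").astype(float)
c=lambda n,x,y,w,h,W,H:cv2.resize(ctrl.snapshot(n)[y:y+h,x:x+w],(W,H),interpolation=cv2.INTER_CUBIC)
a=c("side",225,235,120,120,400,400);b=c("scene",340,200,120,150,400,500)
im=np.zeros((500,800,3),np.uint8);im[:400,:400]=a;im[:,400:]=b
new=cv2.convertScaleAbs(im,alpha=1.3,beta=10);cv2.imwrite("pics/c9.png",new)
D=np.abs(new-old).mean(2);cv2.imwrite("pics/d9.png",np.clip(D*2,0,255).astype(np.uint8))
for n,f in(("side",lambda P:(proj("side",P)-[225,235])/.3),("scene",lambda P:(proj("scene",P)-[340,200])/.3+[400,0])):
    res=[]
    for ang in range(-30,31,2):
        t=np.radians(ang);v=[]
        for r in(.094,.097,.100,.103):
            u=f(W+Z.apply([r*np.sin(t),0,r*np.cos(t)])).astype(int)
            v.append(D[u[1],u[0]] if u[0]<800 and u[1]>=0 else -1)
        res.append((ang,int(np.mean(v))))
    print(n,res)
# composite for viewing: enlarged tops
i1,o1=tab("side",0);i2,o2=tab("scene",0)
cv2.imwrite("pics/t9.png",np.hstack([i1,i2]));print(o1,o2)
for n,o in(("side",o1),("scene",o2)):
    for a in(-15,0,15):
        t=np.radians(a);print(n,a,[((proj(n,W+Z.apply([r*np.sin(t),0,r*np.cos(t)]))-o)*5).round() for r in(.09,.104)])
E
```

```text
[0.50144415 0.09556342 0.35776484]
side [(-30, 1), (-28, 2), (-26, 2), (-24, 2), (-22, 3), (-20, 1), (-18, 2), (-16, 6), (-14, 21), (-12, 28), (-10, 27), (-8, 22), (-6, 5), (-4, 16), (-2, 78), (0, 78), (2, 76), (4, 81), (6, 64), (8, 11), (10, 8), (12, 12), (14, 9), (16, 1), (18, 5), (20, 2), (22, 7), (24, 31), (26, 37), (28, 33), (30, 28)]
scene [(-30, 1), (-28, 0), (-26, 0), (-24, 0), (-22, 1), (-20, 0), (-18, 0), (-16, 1), (-14, 2), (-12, 11), (-10, 36), (-8, 51), (-6, 42), (-4, 22), (-2, 41), (0, 65), (2, 80), (4, 100), (6, 114), (8, 54), (10, 6), (12, 1), (14, 0), (16, 0), (18, 1), (20, 1), (22, 2), (24, 2), (26, 3), (28, 2), (30, 1)]
[247 215] [344 189]
side -15 [array([268., 209.]), array([278., 182.])]
side 0 [array([202., 199.]), array([200., 170.])]
side 15 [array([137., 201.]), array([123., 173.])]
scene -15 [array([167., 157.]), array([166., 124.])]
scene 0 [array([201., 197.]), array([204., 171.])]
scene 15 [array([233., 250.]), array([243., 233.])]
```

View pics/t9.png

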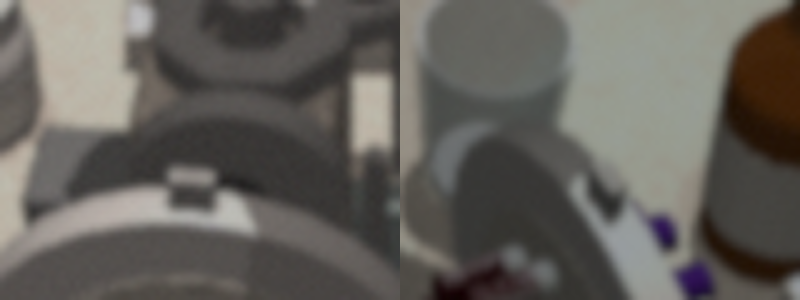

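The tab stands nearly upright. In the left crop it spans columns 170–215, centre 192 against 200 predicted for 0°. In the right crop it is at about (605,190). I'll check the assumed wheel centre against the rim's extent.

```bash
python3 - <<'E'
from h import *
Z=Ro.from_euler("z",YAW,degrees=True)
E=np.array([(proj("side",W+Z.apply([.09*np.sin(t),y,.09*np.cos(t)]))-[225,235])/.3 for t in np.linspace(0,6.28,180) for y in(-.009,.009)])
print("pred ext",E.min(0),E.max(0))
g=cv2.cvtColor(cv2.imread("pics/c9.png"),cv2.COLOR_BGR2GRAY)
for y in(150,165,180,195): print(y,"L",g[y,30:80:4].tolist(),"R",g[y,340:398:4].tolist())
E
```

```text
pred ext [52.         53.66666667] [376.66666667 294.        ]
150 L [244, 246, 244, 243, 225, 176, 129, 112, 114, 113, 115, 114, 115] R [102, 108, 111, 111, 109, 106, 104, 113, 130, 134, 132, 143, 161, 167, 168]
165 L [244, 242, 235, 228, 192, 138, 115, 114, 112, 113, 115, 114, 114] R [98, 102, 102, 103, 103, 102, 104, 130, 163, 169, 168, 168, 169, 167, 167]
180 L [242, 239, 239, 234, 196, 139, 114, 115, 113, 113, 114, 113, 111] R [101, 101, 100, 101, 101, 98, 100, 126, 162, 168, 167, 167, 166, 168, 166]
195 L [236, 239, 242, 242, 235, 199, 141, 115, 113, 113, 118, 112, 116] R [99, 100, 99, 98, 101, 101, 100, 129, 161, 167, 166, 167, 167, 167, 167]
```

```bash
python3 - <<'E'
from h import *
pts={"tall":(.478,-.172,.06),"amber":(.535,.30,.06),"beaker":(.449,.242,.05)}
now=ctrl.snapshot("side");old=cv2.imread("pics/side0.png")
for nm,(x0,y0,x1,y1) in {"rack_left":(228,360,312,445),"amber":(310,345,358,425),"beaker":(364,322,405,376),"tall":(350,158,385,238),"jar":(222,202,256,246),"slide_box":(364,256,412,290)}.items():
    s,_=cv2.phaseCorrelate(np.float32(cv2.cvtColor(old,6)[y0:y1,x0:x1]),np.float32(cv2.cvtColor(now,6)[y0:y1,x0:x1])); print(nm,np.round(s,2))
s1=cv2.imread("pics/scene0.png");s2=ctrl.snapshot("scene")
print("rack_right",cv2.phaseCorrelate(np.float32(cv2.cvtColor(s1,6)[305:415,165:250]),np.float32(cv2.cvtColor(s2,6)[305:415,165:250]))[0])
o=ctrl.get_obs();print(o["force"],o["clock"]);ctrl.close_job()
E
```

```text
rack_left [-0.04  0.02]
amber [-0.03 -0.25]
beaker [0.82 0.01]
tall [26.14  1.91]
jar [0.39 0.7 ]
slide_box [-0.69 -0.59]
rack_right (-0.006836460257154897, -0.010350038983723664)
[-0.17909409  0.83038518 -0.63633114] 27.625
the job is handed in; nothing more can be done
```

I finished the job and handed it in at 27.6 s, but my last check that the tall white bottle hadn't moved was unclear.

- **Lever:** The first push only brought it to about the middle and swung the ratchet about 0.17 rad with it. A second push further out moved it to about +0.45 rad, the loosening side. It still leaned that way in the picture taken after the strokes, and I didn't touch it again.
- **Bolt:** I made three loosening strokes. The handle swung between about 38° and −24° (world angle), kept short to clear the tall bottle. Even with the full click loss on each stroke, that is about 2 rad. I estimated this from the swings rather than measuring the bolt itself. The wheel then turned with little force, so the brake had let go.
- **Wheel:** My first grip on the rim started with the last joint at its limit and pulled sideways with up to 47 N at the wrist. I released it and gripped again; after that the wheel turned cleanly.
- **Index tab:** The two cameras put it at +1.6° to +3° from straight up using my assumed wheel centre. The rim as seen by the side camera shifts that centre, which brings the tab to about −0.5° to +1.5°.
- **Other objects:** Before and after pictures show both racks, the amber bottle, beaker, jar and slide box within 1 pixel.
- **Tall bottle:** Its comparison gave a false-looking 26-pixel shift. I think that is the swung handle and shadows crossing that part of the picture, but I didn't confirm it before handing in. It stood upright in the picture taken after the strokes, and the arm didn't go near it afterwards.

The gripper was open and clear of everything at the end.

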